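Refill the bushing feeder and scan its label

TASK

Load both tall brass bushings from the tray, end to end, into the feeder's upright tube magazine. Then take the hand scanner from its cradle and aim it squarely at the middle of the striped label on the feeder's sloping plate from about 7 cm away, holding it steady there for two seconds without bumping the feeder with it, to book the refill. Lay the scanner back in its cradle as it was, and leave everything else where it is.

Things in the scene. Friction and masses are not known exactly. Their poses are not given: they have to be found in the camera images.
- bushing_a: one of two like brass bushings, upright cylinders 28 mm across, 40 mm high, about 0.11 kg, dark bore, standing on the tray. Origin: centre of its underside, z up. Either end may go first, and either bushing may go first
- bushing_b: the other brass bushing, same sizes and origin as bushing_a
- tray: aluminium tray 170 x 170 mm, walls 12 mm high, floor 4 mm thick; carries the two bushings and the collar, centres at least 65 mm apart. Fixed. Origin: centre of its underside
- tube_floor (a point): point on the axis of the feeder's clear, upright tube magazine, at its inner floor (50 mm above the table). Axes are the feeder's: z up along the tube, y towards the label's side. The feeder is a fixed grey box 130 x 130 mm, 50 mm high, tube in the centre of its top. Tube 34 mm inside and 40 mm outside; two bushings end to end fill 80 mm of its 95 mm
- tube_mouth (a point): point on the tube's axis at its open top, 145 mm above the table, 95 mm above tube_floor. Over its last 15 mm the tube flares, from 34 to 44 mm inside and to 50 mm outside
- label: striped paper label 56 x 44 mm on the plate at the side of the feeder that slopes at 45 degrees. Origin: centre of its face, 85 mm from the tube's axis and 50 mm above the table; z is the outward normal, 45 degrees above level; x runs level along the face, y down the slope. The plate is 80 x 66 mm
- scanner: hand scanner, 0.18 kg: a straight grey bar 140 mm long, 34 mm wide, 32 mm high, with a black nose bent 45 degrees downwards at its front end. Origin: on the bar's underside, 10 mm ahead of the bar's middle, close under the centre of mass, the place to hold it across the 34 mm width; x forward to the nose, z up. Bar from x = -80 to +60 mm. Starts lying level in its cradle
- window (a point): centre of the scanner's window, at the front end of the nose, at x = +95 mm, z = -19 mm in the scanner's axes. x is the direction of the beam: forward and 45 degrees down when the bar is level
- beam (a point): point on the scanner's beam 70 mm in front of the window, same axes as window: put it on the label's centre, with the beam square to the label
- cradle: fixed scanner stand: foot 120 x 75 mm (68 mm behind its origin, 52 mm ahead), two saddles 14 mm thick at x = -45 and +30 mm, tops 50 mm above the table, with outward-leaning cheeks that rise 14 mm above the saddles on either side and leave about 3.5 mm beside the bar at their foot, 9 mm at their top. Origin: centre of the stand at table height; x is the way the scanner's nose points. The scanner at home has its origin 50 mm above this origin and the same axes
- collar: low brass collar, 42 mm across, 12 mm high, lying on the tray with the bushings; not for the tube (too wide). Origin: centre of its underside. Leave it where it is
- tin: low round metal tin, 64 mm across, 32 mm high, on the table on the robot's side of the feeder. Origin: centre of its underside. Leave it where it is
- awl: awl with a turned wooden handle, about 145 mm long, 27 mm high, lying on the table. Origin: under the middle of the handle. Leave it where it is
- mallet: wooden mallet lying on the table beyond the tray, 240 mm long, head 90 mm across and 56 mm high. Origin: underside, near the middle of the handle. Leave it where it is
- carton: cardboard carton 90 x 120 x 60 mm at the far side, with a striped label of its own on its top: not the label to scan. Origin: centre of its underside. Leave it where it is
- thread: standing spool of cream thread, 68 mm across, 92 mm high. Origin: centre of its underside. Leave it where it is
- dye: standing small brown bottle, 52 mm across, 110 mm high. Origin: centre of its underside. Leave it where it is

How it is judged:
On the way, in this order (a step that is already met when the one before it is completed fails the run):
1. one bushing is down in the tube (((horizontal distance between bushing_a and tube_floor below 0.008 m and z of bushing_a in the frame of tube_floor between -0.006 and 0.048 m and linear speed of bushing_a below 0.03 m/s) or (horizontal distance between bushing_b and tube_floor below 0.008 m and z of bushing_b in the frame of tube_floor between -0.006 and 0.048 m and linear speed of bushing_b below 0.03 m/s))), for 0.1 s.
2. both bushings are in the tube, one on the other (horizontal distance between each of bushing_a, bushing_b and tube_floor below 0.008 m and z of bushing_a in the frame of tube_floor between -0.006 and 0.048 m and linear speed of each of bushing_a, bushing_b below 0.03 m/s and z of bushing_b in the frame of tube_floor between -0.006 and 0.048 m), for 0.1 s.
3. both loaded, beam within 18 mm (along and across) of the label's middle, window 45 to 100 mm off it, square within 0.30 rad, steady (under 20 mm/s, 0.15 rad/s) for 1.5 s (all of step 2 and x of beam in the frame of label between -0.018 and 0.018 m and y of beam in the frame of label between -0.018 and 0.018 m and z of window in the frame of label between 0.045 and 0.1 m and angle between the x axis of window and the z axis of label, either way round below 0.3 rad and linear speed of scanner below 0.02 m/s and angular speed of scanner below 0.15 rad/s), for 1.5 s.
At the end, for the whole second after the job is handed in: Both bushings rest in the tube (within 8 mm of its axis, undersides less than 48 mm above its floor, at rest); the scanner lies at rest on both saddles of its cradle, nose the same way as at the start: origin -25 to +30 mm along, 10 mm across and 6 mm in height from its home, level within 0.12 rad (all of step 2 and x of scanner in the frame of cradle between -0.025 and 0.03 m and y of scanner in the frame of cradle between -0.01 and 0.01 m and z of scanner in the frame of cradle between 0.044 and 0.056 m and angle between scanner's own z axis and vertical below 0.12 rad and x of window in the frame of cradle above 0.05 m and linear speed of scanner below 0.02 m/s and angular speed of scanner below 0.15 rad/s); the robot touches nothing.
It fails at once if a bystander (collar, tin, awl, mallet, carton, thread or dye bottle) is moved more than 30 mm (distance of any of collar, tin, awl, mallet, carton, thread, dye from where it was at the start of the episode above 0.03 m).
It fails at once if the scanner bumps the feeder (over 3 N) (contact force between scanner and feeder above 3 N).
It also fails if it takes over 72 s, if anything falls off the work surface, if the arm or the gripper's body presses on something with over 40 N, if the wrist force passes 120 N, or if a joint passes its speed limit or range.

ROBOT

A 6-joint arm with a two-finger parallel gripper is mounted at the origin on the work surface. World frame = base frame: x ahead of the robot, y to its left, z up, the work surface at z = 0. Lengths are in m, angles in rad, forces in N, time in s.
With the tool pointing down it reaches from about 0.4 to 0.825 m from the base axis. Payload 7 kg.
Tool frame: the origin (TCP) lies at the centre of the arm's flange, where the gripper is bolted on; the fingertips stand 178 mm ahead of it and the grasp point (between the pads) lies 159 mm ahead of it; z points along the fingers, y is the direction in which the jaws open and shut (so a half turn about z gives the same grasp; the last joint's range is limited). The gripper opens to 88 mm and grips with 3 to 60 N. Pads are 19 mm wide; open, the fingers measure 130 mm over their backs; the gripper's body (78 mm by 193 mm) begins 47 mm behind the grasp point.
Start: joints at [-1.039, 0.359, 0.012, 0, -1.224, -0.288], TCP at [0.163, -0.655, 0.405] pointing down, gripper open.
Joint ranges: [-3.07, 3.07], [-1.43, 2.12], [-1.02, 1.25], [-3.03, 1.67], [-3.05, -0], [-3.03, 3.03]. Speed limits (rad/s): [2.39, 2.39, 3.01, 3.14, 3.14, 3.14].

INTERFACE

Orientations are given as [roll, pitch, yaw] about the fixed x, y, z axes, in that order (R = Rz(yaw) Ry(pitch) Rx(roll)).
In Python, from station import arm gives the robot as it stands.
- The arm moves only by the shell command python3 -m handwheel 'ROWS' [OPENING] [FORCE]. ROWS is JSON, a list of rows, each a list of 4 numbers: the shift along the world's x, y, z in cm, then the turn about the world's z in rad. In form: [[dx, dy, dz, yaw], ...]. A call has 1 to 20 rows; each row shifts and turns the commanded pose from where the row before left it; what a row does not reach is not made up. A row lasts 1/10 s, in which the tool goes at most 50 mm and 8.59 degrees, less where a joint would pass 70% of its speed; a pose out of reach is approached as far as the arm can. A call is refused whole if a number of a shift passes 5 or a number of a turn 0.15, either way. A call with a gripper value outside its range is refused whole. OPENING is the closure, from 0 (fully open) to 1 (shut), set as the call begins (- or left out, the last holds). The fingers move at their own pace and stop on an object; FORCE is the grip in N (left out, the last holds). Time passes only in rows, so rows that do not move let the fingers close. It gives the time, the measured TCP pose, the force and the opening at its end, in the units of the state.
- arm.get_state(): the state, without advancing time (a new reading comes with each control period).
- arm.grab_frame(name): name is "side" or "top"; returns a dict with "image" (384x512x3 uint8, red, green, blue), "depth" (384x512 float32, m along the optical axis (not along the pixel's ray), 0 where there is no reading), "vfov" (degrees; the focal length in pixels is half the picture's height over the tangent of half this angle, whatever the lens; pixels are square), "cx", "cy" (the principal point, pixels), "rvec" (rotation vector, rad) and "tvec" (3), from world to camera coordinates, as OpenCV has them. Camera axes: x right, y down, z forward; pixel columns grow to the right and rows downward; lengths in m; the calibration is good to about 2 mm. A picture is of the moment at which its call begins.
- arm.job_done(): hands the job in, once; it reports no verdict.
The state is a dict: "t": time; "q": joint angles; "qd": joint speeds; "joint_efforts": joint torques, N m; "eef_pos": TCP position; "ee_rot": TCP orientation; "force": force on the tool from outside, world axes, zero at the start; "moment": the same for the moment, N m; "width": finger opening in m.
Only numpy, scipy, OpenCV 4.12 (cv2) and the standard library are available. Lean on these libraries where they do the work, as an engineer would, in place of code of your own. Each camera call takes 0.05 s, during which the arm holds its last target.

## Working session

There is one attempt and no reset: what is moved stays moved. The work goes in short steps, Python scripts to look and compute and a shell command to move; the robot and the scene stay as the last step left them, time stands still between calls to the robot, and variables do not carry over. Pictures are saved under pics/ and viewed, and the job is handed in when it is done.

```bash
ls; mkdir -p pics; cat > h.py <<'E'
import numpy as np, cv2, pickle
from station import arm
def snap(n,tag):
    f=arm.grab_frame(n); pickle.dump(f,open(f'pics/{tag}.pkl','wb'))
    cv2.imwrite(f'pics/{tag}.png',f['image'][:,:,::-1]); return f
def load(tag): return pickle.load(open(f'pics/{tag}.pkl','rb'))
def cam(f):
    R=cv2.Rodrigues(np.array(f['rvec'],float))[0]; t=np.array(f['tvec'],float).reshape(3)
    fl=f['image'].shape[0]/2/np.tan(np.radians(f['vfov'])/2); return R,t,fl
def ray(f,u,v):
    R,t,fl=cam(f); d=R.T@np.array([(u-f['cx'])/fl,(v-f['cy'])/fl,1]); return -R.T@t,d
def onz(f,u,v,z):
    c,d=ray(f,u,v); return c+d*(z-c[2])/d[2]
def proj(f,p):
    R,t,fl=cam(f); c=R@np.array(p)+t; return c[0]/c[2]*fl+f['cx'],c[1]/c[2]*fl+f['cy']
def cloud(f):
    R,t,fl=cam(f); h,w=f['depth'].shape; v,u=np.mgrid[:h,:w]; z=f['depth']
    c=np.stack([(u-f['cx'])/fl*z,(v-f['cy'])/fl*z,z],-1); return (c-t)@R
E
python3 - <<'E'
from h import *
s=arm.get_state(); print(s)
for n in('top','side'):
    f=snap(n,n+'0'); print(n,f['vfov'],f['cx'],f['cy'],ray(f,256,192), (f['depth']>0).mean())
E
```

```text
pics
{'t': 0.0, 'q': array([-1.03886359e+00,  3.59405264e-01,  1.10447384e-02, -3.45746427e-04,
       -1.22407754e+00, -2.88113616e-01]), 'qd': array([-0.00183394, -0.000457  ,  0.00073148,  0.00021864,  0.00024368,
        0.00096736]), 'joint_efforts': array([ 8.43229445e-04, -5.82723391e+01,  2.93057603e+01,  6.99736610e+00,
        6.83259394e-03, -1.50262285e-04]), 'eef_pos': array([ 0.16291352, -0.65484718,  0.40370519]), 'ee_rot': array([ 3.13992622e+00, -1.54913400e-04, -2.89789116e+00]), 'force': array([ 0.40555122,  0.952461  , -0.35748111]), 'moment': array([ 0.00771881, -0.04333109,  0.0019386 ]), 'width': 0.08751016424843848}
top 45.61398881901742 247.6831580366512 191.6386750663808 (array([0.33550186, 0.10125112, 1.50711426]), array([ 0.13333569, -0.02098564, -0.99101645])) 0.9960174560546875
side 46.50402342565134 259.6517877731105 186.83823634989935 (array([-0.05799572,  0.94280933,  0.82272237]), array([ 0.46065213, -0.65593663, -0.59811953])) 0.9959615071614584
```

View pics/top0.png

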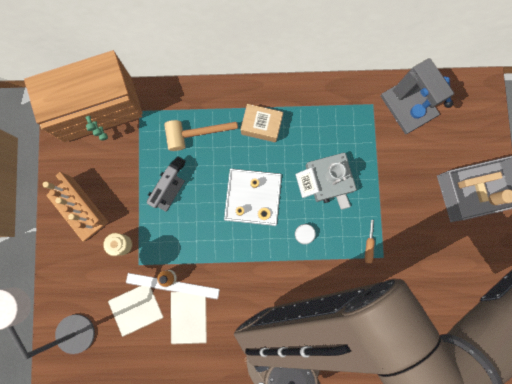

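View pics/side0.png

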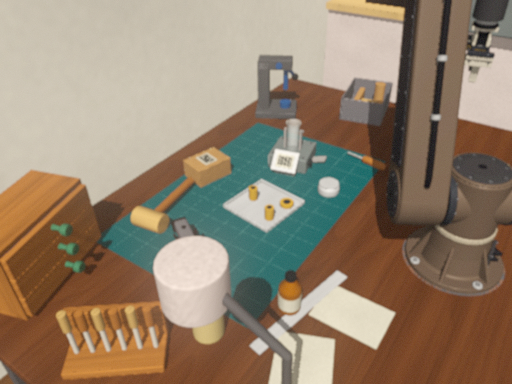

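```bash
python3 - <<'E'
from h import *
f=load('top0'); im=f['image'][:,:,::-1]
cv2.imwrite('pics/c1.png',cv2.resize(im[130:260,130:390],None,fx=3,fy=3,interpolation=cv2.INTER_CUBIC))
P=cloud(f)
for n,u,v in [('b1',254,183),('b2',240,211),('col',264,213),('mouth',337,172),('label',307,182),('scan',167,183),('nose',180,163),('tin',305,234),('tray',253,197)]:
    print(n,P[v,u].round(3))
print(proj(f,(0,0,0)))
f=load('side0'); im=f['image'][:,:,::-1]
cv2.imwrite('pics/c2.png',cv2.resize(im[100:260,130:360],None,fx=3,fy=3,interpolation=cv2.INTER_CUBIC))
E
```

```text
b1 [0.561 0.076 0.048]
b2 [0.472 0.124 0.046]
col [0.466 0.046 0.015]
mouth [ 0.585 -0.19   0.07 ]
label [ 0.559 -0.095  0.051]
scan [0.565 0.352 0.077]
nose [0.632 0.313 0.059]
tin [ 0.393 -0.082  0.039]
tray [0.521 0.08  0.003]
(np.float64(283.417292397258), np.float64(359.40812254663604))
```

View pics/c1.png

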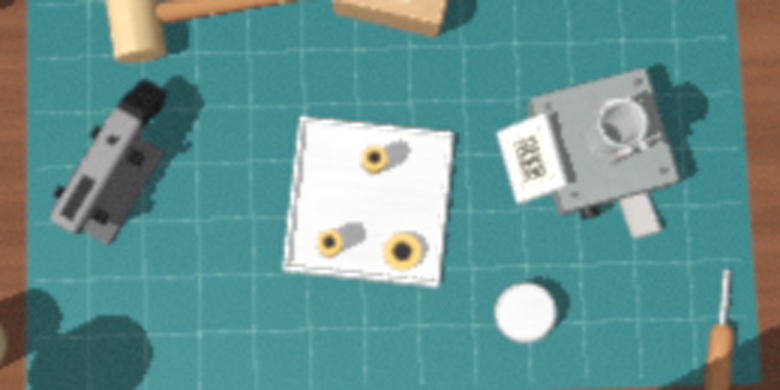

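View pics/c2.png

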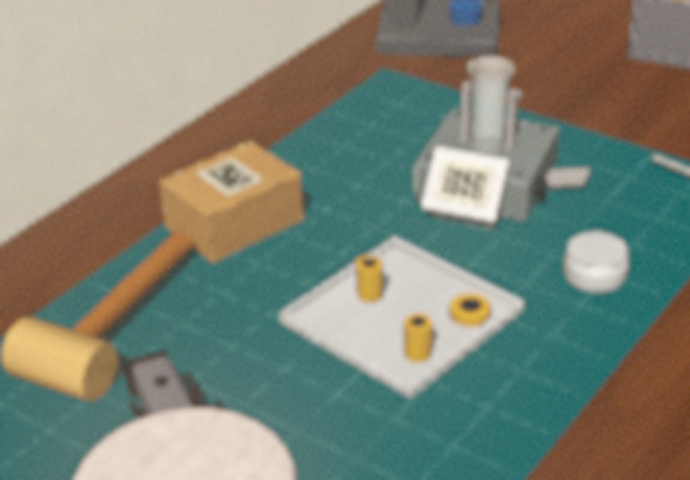

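```bash
cat > m1.py <<'E'
from h import *
f=load('top0'); P=cloud(f); hsv=cv2.cvtColor(f['image'],cv2.COLOR_RGB2HSV)
Z=P[...,2]
def box(x0,x1,y0,y1): return (P[...,0]>x0)&(P[...,0]<x1)&(P[...,1]>y0)&(P[...,1]<y1)
table=Z[box(.4,.5,-.2,.0-.12)&(Z<.02)]; print('table z',np.median(table),table.std())
# bushings: top by colour mask circle at z=.044
br=(hsv[...,0]>12)&(hsv[...,0]<30)&(hsv[...,1]>110)&(hsv[...,2]>90)
for n,u,v in [('b1',254,183),('b2',240,211),('col',264,213)]:
    m=np.zeros(br.shape,np.uint8); m[v-9:v+10,u-9:u+10]=br[v-9:v+10,u-9:u+10]
    c=max(cv2.findContours(m,0,1)[0],key=cv2.contourArea)
    (cu,cv_),r=cv2.minEnclosingCircle(c); e=cv2.fitEllipse(c)
    z=.016 if n=='col' else .044
    w=np.median(P[...,2][m>0])
    print(n,(cu,cv_),r,e,onz(f,cu,cv_,z).round(4),onz(f,*e[0],z).round(4),w)
    # depth pts
    q=(Z>z-.012)&(Z<z+.012)&(np.hypot(P[...,0]-onz(f,cu,cv_,z)[0],P[...,1]-onz(f,cu,cv_,z)[1])<.022)
    print('  depthmean',P[q].mean(0).round(4),q.sum())
# side
g=load('side0'); hs=cv2.cvtColor(g['image'],cv2.COLOR_RGB2HSV)
br=((hs[...,0]>12)&(hs[...,0]<30)&(hs[...,1]>120)&(hs[...,2]>80)).astype(np.uint8)
for c in cv2.findContours(br,0,1)[0]:
    a=cv2.contourArea(c); x,y,w,h=cv2.boundingRect(c)
    if 230<x<310 and 170<y<235 and a>30: print('side',x,y,w,h,a)
E
python3 m1.py
```

```text
table z 0.0011378057661903813 0.003429038782579423
b1 (254.5, 183.0) 3.3542017936706543 ((254.5, 183.0), (5.55806303024292, 6.681138515472412), 0.0) [0.5619 0.0742 0.044 ] [0.5619 0.0742 0.044 ] 0.043949408128737676
  depthmean [0.5647 0.0753 0.0435] 61
b2 (240.0, 211.0) 3.6056511402130127 ((239.82762145996094, 210.92047119140625), (6.137213706970215, 6.572937488555908), 168.54937744140625) [0.4723 0.1237 0.044 ] [0.4726 0.1243 0.044 ] 0.04467313453863667
  depthmean [0.4749 0.1261 0.0439] 60
col (263.79412841796875, 213.44117736816406) 5.4343485832214355 ((263.9460754394531, 213.52679443359375), (9.245925903320312, 10.395051956176758), 76.65144348144531) [0.4645 0.0465 0.016 ] [0.4642 0.046  0.016 ] 0.01646150419923419
  depthmean [0.4642 0.0475 0.0154] 130
side 265 206 9 14 82.5
side 281 199 12 9 78.5
side 249 186 8 14 74.0
```

```bash
cat > m2.py <<'E'
from h import *
f=load('top0'); P=cloud(f); hsv=cv2.cvtColor(f['image'],cv2.COLOR_RGB2HSV)
Z=P[...,2]
def box(x0,x1,y0,y1): return (P[...,0]>x0)&(P[...,0]<x1)&(P[...,1]>y0)&(P[...,1]<y1)
# feeder top
m=box(.47,.68,-.28,-.06)&(Z>.042)&(Z<.058)
m2=m&~((hsv[...,2]>200)&(hsv[...,1]<40))
pts=P[m2][:,:2].astype(np.float32); print('feeder top',cv2.minAreaRect(pts*1000))
# plate: fit
w=box(.47,.68,-.16,-.03)&(hsv[...,2]>185)&(hsv[...,1]<60)
ww=w.astype(np.uint8); n,l,st,ce=cv2.connectedComponentsWithStats(ww)
k=1+np.argmax(st[1:,4]); q=P[l==k]; print('plate',st[k],q.mean(0))
c=q.mean(0);U,S,V=np.linalg.svd(q-c); print('normal',V[2],S)
cn=max(cv2.findContours((l==k).astype(np.uint8),0,1)[0],key=cv2.contourArea)
print('rect px',cv2.minAreaRect(cn))
# tube ring
im=f['image']
cv2.imwrite('pics/c3.png',cv2.resize(im[145:215,285:370,::-1],None,fx=8,fy=8,interpolation=cv2.INTER_CUBIC))
# scanner
s=box(.45,.7,.25,.45)&(Z>.068)&(Z<.10)
pts=P[s][:,:2].astype(np.float32); print('scanner top',cv2.minAreaRect(pts*1000),s.sum(),np.median(Z[s]))
cv2.imwrite('pics/c4.png',cv2.resize(im[145:220,135:200,::-1],None,fx=8,fy=8,interpolation=cv2.INTER_CUBIC))
g=load('side0');cv2.imwrite('pics/c5.png',cv2.resize(g['image'][110:180,260:335,::-1],None,fx=8,fy=8,interpolation=cv2.INTER_CUBIC))
E
python3 m2.py
```

```text
feeder top ((574.2696533203125, -160.36033630371094), (130.3240203857422, 159.3424072265625), 13.179206848144531)
plate [296 167  23  31 410] [ 0.5577654  -0.09436033  0.04873   ]
normal [ 0.19644   -0.7536664 -0.6272147] [0.50696682 0.45105237 0.13973937]
rect px ((306.5, 181.99998474121094), (26.922666549682617, 17.71950912475586), 74.05460357666016)
scanner top ((564.2116088867188, 361.5439147949219), (54.651771545410156, 160.7786865234375), 61.739044189453125) 556 0.08131040314859592
```

```bash
true
```

```text
(no output)
```

View pics/c3.png

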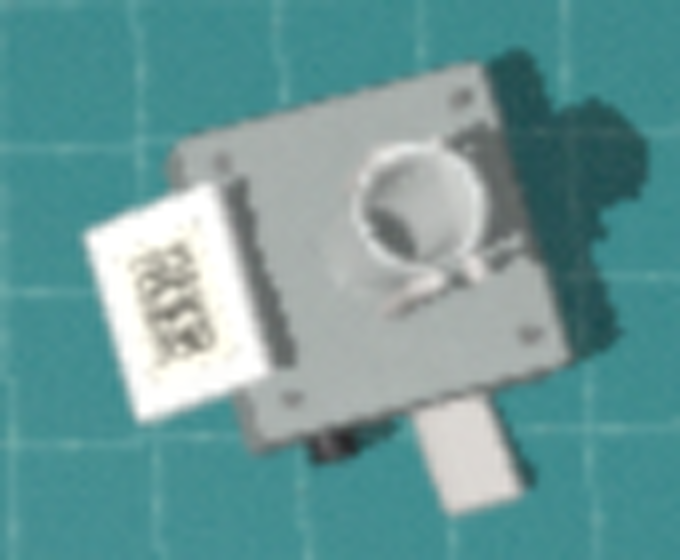

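View pics/c4.png

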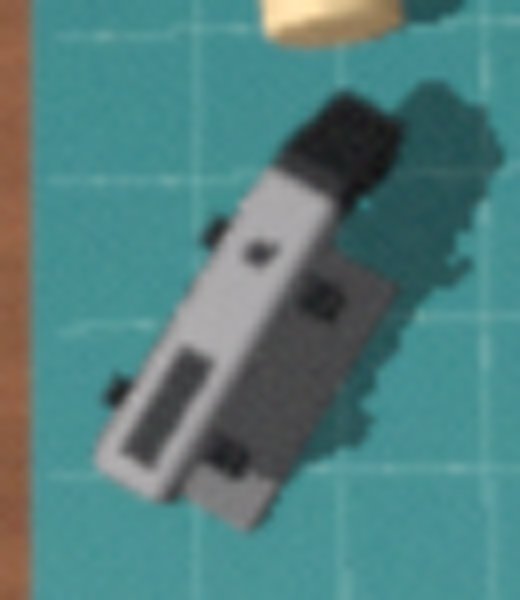

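View pics/c5.png

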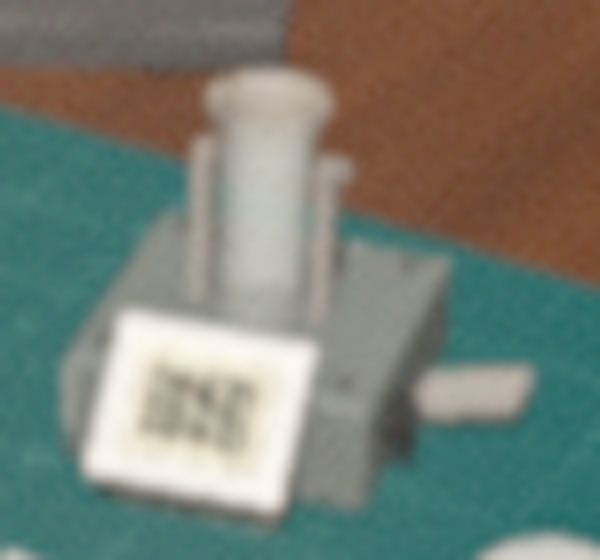

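```bash
python3 - <<'E'
from h import *
f=load('top0'); g=load('side0')
def px(o,a): return (o[0]+(a[0]+.5)/8-.5, o[1]+(a[1]+.5)/8-.5)
o=(285,145)
m=px(o,(421,206)); print('mouth top',onz(f,*m,.145).round(4), 'side',onz(g,*px((260,110),(270,87)),.145).round(4))
C=[onz(f,*px(o,a),.05) for a in[(485,65),(570,355),(255,445),(172,160)]]
print(np.round(C,4),'centre',np.mean(C,0).round(4))
for i in range(4):
    d=C[(i+1)%4]-C[i]; print('edge',np.hypot(*d[:2]).round(4),np.degrees(np.arctan2(d[1],d[0])).round(2))
L=[px(o,a) for a in[(213,183),(271,370),(143,422),(85,236)]]
print('plate ctr',np.mean([onz(f,*p,.05) for p in L],0).round(4))
print('label ctr',onz(f,*px(o,(172,303)),.05).round(4), 'side',onz(g,*px((260,110),(200,410)),.05).round(4))
d=onz(f,*L[1],.07)-onz(f,*L[0],.07); print('plate edge',np.degrees(np.arctan2(d[1],d[0])))
o=(135,145)
S=[onz(f,*px(o,a),.082) for a in[(275,165),(338,200),(165,500),(98,462)]]
print(np.round(S,4),'bar ctr',np.mean(S,0).round(4))
for i in range(4):
    d=S[(i+1)%4]-S[i]; print('edge',np.hypot(*d[:2]).round(4),np.degrees(np.arctan2(d[1],d[0])).round(2))
#side bushings: bottom centre & top
for x,y,w,h in[(265,206,9,14),(249,186,8,14)]:
    print('bush mid side',onz(g,x+(w-1)/2,y+(h-1)/2,.024).round(4))
E
```

```text
mouth top [ 0.5775 -0.1756  0.145 ] side [ 0.5808 -0.185   0.145 ]
[[ 0.6518 -0.2242  0.05  ]
 [ 0.5317 -0.2514  0.05  ]
 [ 0.4991 -0.1228  0.05  ]
 [ 0.6164 -0.095   0.05  ]] centre [ 0.5748 -0.1733  0.05  ]
edge 0.1232 -167.26
edge 0.1327 104.21
edge 0.1206 13.31
edge 0.134 -74.68
plate ctr [ 0.5579 -0.0946  0.05  ]
label ctr [ 0.5577 -0.0922  0.05  ] side [ 0.5545 -0.0914  0.05  ]
plate edge -165.76415464629144
[[0.6216 0.3446 0.082 ]
 [0.6067 0.3197 0.082 ]
 [0.4893 0.3887 0.082 ]
 [0.5051 0.4149 0.082 ]] bar ctr [0.5556 0.367  0.082 ]
edge 0.029 -120.9
edge 0.1362 149.58
edge 0.0306 58.97
edge 0.1361 -31.11
bush mid side [0.4721 0.1265 0.024 ]
bush mid side [0.5645 0.0746 0.024 ]
```

```bash
python3 -m handwheel '[[3,1,0,0],[4,2,0,0],[4,2,0,0],[4,2,0,0],[4,3,0,0],[3,4,0,0],[3,4,0,0],[3,4,0,0],[3,4,0,0],[3,4,0,0],[2,4,0,0],[2,4,0,0],[2,4,0,0],[0,4,0,0],[0,4,0,0],[0,4,0,0],[0,4,0,0],[0,4,0,0],[0,4,0,0],[0,4,0,0]]' 0 20
python3 - <<'E'
from h import *
f=load('top0');P=cloud(f);m=(P[...,2]>.13)
ys,xs=np.nonzero(m)
s=m&(P[...,0]>.2)&(P[...,1]>-.4)&(P[...,1]<.7); q=P[s]
print(s.sum(), q.min(0),q.max(0))
for y0 in np.arange(-.4,.7,.1):
  k=q[(q[:,1]>=y0)&(q[:,1]<y0+.1)]
  if len(k): print(round(y0,1),len(k),k.min(0).round(2),k.max(0).round(2))
E
```

```text
t: 2.1
eef_pos: [0.5625, 0.0466, 0.4045]
ee_rot: [3.142, -0.0, -2.898]
force: [0.9, -0.4, -0.7]
width: 0.0877
15865 [ 0.2000089  -0.3999592   0.13004832] [0.95997149 0.69986997 1.50711426]
-0.4 1061 [ 0.2  -0.4   0.14] [ 0.87 -0.3   0.76]
-0.3 1029 [ 0.2  -0.3   0.68] [ 0.24 -0.24  0.77]
-0.2 2585 [ 0.2  -0.2   0.13] [ 0.6  -0.1   0.82]
-0.1 3862 [ 0.2  -0.1   0.31] [ 0.27 -0.    0.82]
-0.0 267 [0.2  0.   0.26] [0.21 0.02 0.65]
0.1 783 [0.34 0.1  1.51] [0.34 0.1  1.51]
0.4 910 [0.79 0.45 0.13] [0.96 0.5  0.21]
0.5 2172 [0.72 0.5  0.13] [0.96 0.6  0.21]
0.6 3196 [0.2  0.6  0.13] [0.92 0.7  0.45]
```

```bash
python3 -m handwheel '[[0,1.5,0,0],[0,1.3,0,0],[0,0,-3,0],[0,0,-4,0],[0,0,-3.3,0],[0,0,0,0]]'
python3 - <<'E'
from h import *
f=snap('top','t1');g=snap('side','s1')
a=f['image'][140:240,200:300,::-1];b=g['image'][140:240,220:320,::-1]
cv2.imwrite('pics/t1z.png',np.hstack([cv2.resize(x,None,fx=4,fy=4,interpolation=2) for x in(a,b)]))
print(arm.get_state()['eef_pos'])
E
```

```text
t: 2.7
eef_pos: [0.5612, 0.0718, 0.2972]
ee_rot: [-3.141, -0.009, -2.899]
force: [0.3, -0.2, 0.0]
width: 0.0873
[0.56331431 0.07254228 0.30205229]
```

View pics/t1z.png

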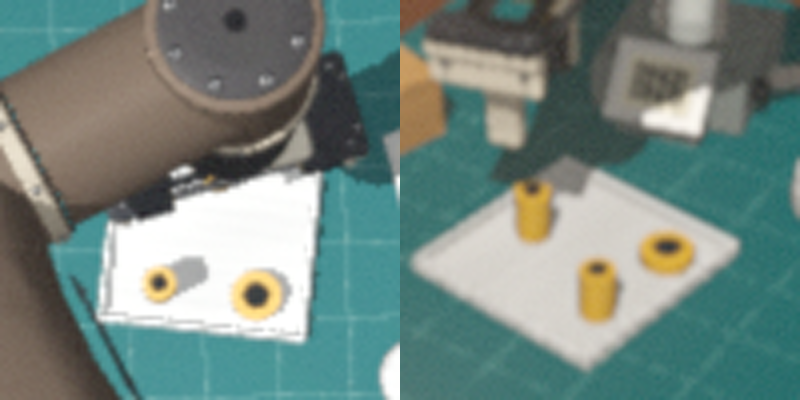

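```bash
python3 -m handwheel '[[0,0.2,-3,0],[0,0,-3,0],[0,0,-2.5,0],[0,0,-1.6,0],[0,0,0,0],[0,0,0,0]]' && python3 -m handwheel '[[0,0,0,0],[0,0,0,0],[0,0,0,0],[0,0,0,0],[0,0,0,0],[0,0,0,0],[0,0,0,0],[0,0,0,0]]' 1 25
```

```text
t: 3.4
eef_pos: [0.564, 0.0752, 0.2025]
ee_rot: [3.142, 0.002, -2.898]
force: [0.1, -0.5, 1.0]
width: 0.0876
t: 4.2
eef_pos: [0.5629, 0.075, 0.2006]
ee_rot: [-3.141, -0.0, -2.898]
force: [0.6, -0.7, 0.2]
width: 0.0292
```

```bash
python3 -m handwheel '[[0,0,1,0],[0,0,3,0],[0,0,4,0],[0,0,4,0],[0,0,4,0],[0.2,-2,2,0],[0.2,-3,0,0],[0.2,-4,0,0],[0.2,-4,0,0],[0.2,-4,0,0],[0.2,-4,0,0],[0.2,-3,0,0],[0,-1,0,0],[0,0,0,0],[0,0,0,0]]'
python3 - <<'E'
from h import *
f=snap('top','t2');g=snap('side','s2')
b=g['image'][70:190,240:360,::-1]
cv2.imwrite('pics/s2z.png',cv2.resize(b,None,fx=5,fy=5,interpolation=2))
print(arm.get_state()['eef_pos'],arm.get_state()['width'])
E
```

```text
t: 5.7
eef_pos: [0.5767, -0.1747, 0.3808]
ee_rot: [3.141, -0.0, -2.898]
force: [-0.4, 0.6, -1.2]
width: 0.0271
[ 0.57686672 -0.17407775  0.38085783] 0.027411404821473057
```

View pics/s2z.png

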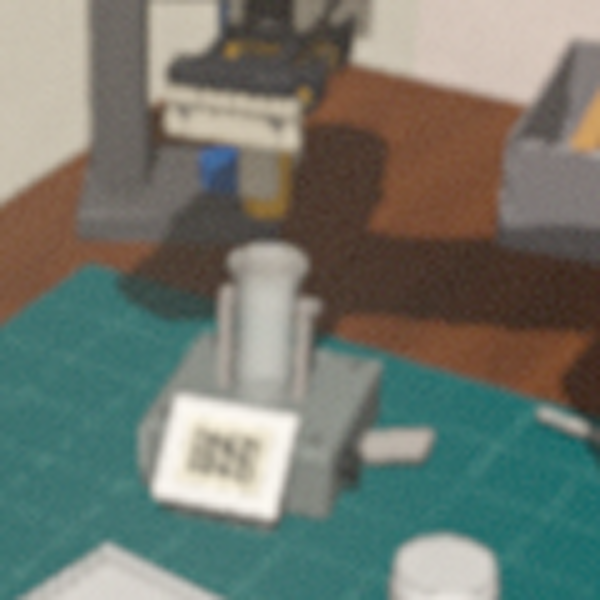

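View pics/t2.png

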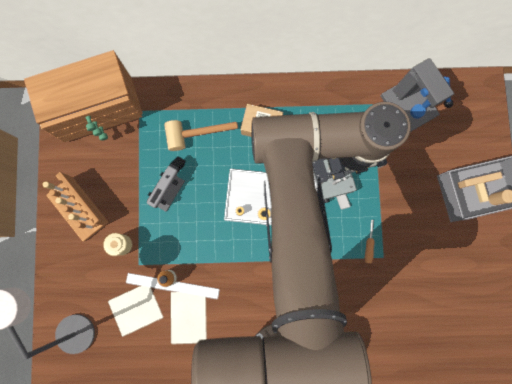

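```bash
python3 -m handwheel '[[0,0,-1.5,0],[0,0,-1.5,0],[0,0,-1,0],[0,0,-0.8,0],[0,0,-0.5,0],[0,0,-0.3,0],[0,0,0,0],[0,0,0,0]]'
python3 - <<'E'
from h import *
g=snap('side','s3')
b=g['image'][70:190,240:360,::-1]
cv2.imwrite('pics/s3z.png',cv2.resize(b,None,fx=5,fy=5,interpolation=2))
s=arm.get_state();print(s['eef_pos'],s['width'],s['force'])
E
```

```text
t: 6.6
eef_pos: [0.5771, -0.1751, 0.3251]
ee_rot: [-3.141, 0.001, -2.898]
force: [-0.7, -0.5, -0.4]
width: 0.0275
[ 0.57707318 -0.17509887  0.3251574 ] 0.027210375327401396 [ 0.03055219  0.22862863 -1.36503661]
```

View pics/s3z.png

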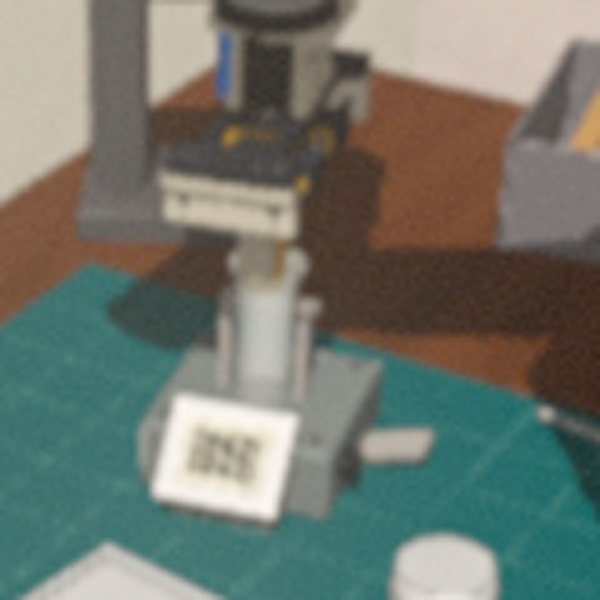

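```bash
python3 -m handwheel '[[0,0,0,0],[0,0,0,0],[0,0,0,0],[0,0,0,0]]' 0
python3 -m handwheel '[[0,0,1,0],[0,0,3,0],[0,0,3,0],[0,0,0,0]]'
python3 - <<'E'
from h import *
g=snap('side','s4')
b=g['image'][70:190,240:360,::-1]
cv2.imwrite('pics/s4z.png',cv2.resize(b,None,fx=5,fy=5,interpolation=2))
s=arm.get_state();print(s['eef_pos'],s['width'],s['force'])
E
```

```text
t: 7.05
eef_pos: [0.577, -0.1751, 0.3249]
ee_rot: [-3.141, 0.0, -2.898]
force: [0.6, 0.2, 0.1]
width: 0.0536
t: 7.45
eef_pos: [0.578, -0.1753, 0.4002]
ee_rot: [-3.138, 0.007, -2.897]
force: [0.5, 0.4, 0.9]
width: 0.0846
[ 0.57743842 -0.1751549   0.39793697] 0.08606612511795197 [-0.73070252 -0.24663117 -0.01553803]
```

View pics/s4z.png

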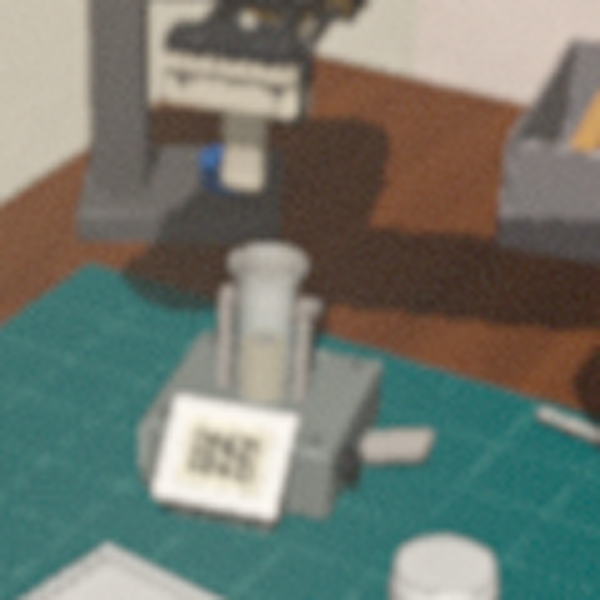

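```bash
python3 -m handwheel '[[-1,3,0,0],[-1,3,0,0],[-1,3,0,0],[-1,3,0,0],[-1,3,0,0],[-1,3,0,0],[-1,3,0,0],[-1,3,0,0],[-1.2,3,0,0],[-1.2,3,0,0],[0,0,-3,0],[0,0,-4,0],[0,0,-3,0],[0,0,0,0],[0,0,0,0]]'
python3 - <<'E'
from h import *
f=snap('top','t5');g=snap('side','s5')
a=f['image'][140:240,200:300,::-1];b=g['image'][140:240,220:320,::-1]
cv2.imwrite('pics/t5z.png',np.hstack([cv2.resize(x,None,fx=4,fy=4,interpolation=2) for x in(a,b)]))
print(arm.get_state()['eef_pos'])
E
```

```text
t: 9.0
eef_pos: [0.4732, 0.125, 0.2951]
ee_rot: [-3.141, -0.001, -2.897]
force: [1.1, -0.7, 0.3]
width: 0.0877
[0.47363803 0.12529251 0.29635537]
```

View pics/t5z.png

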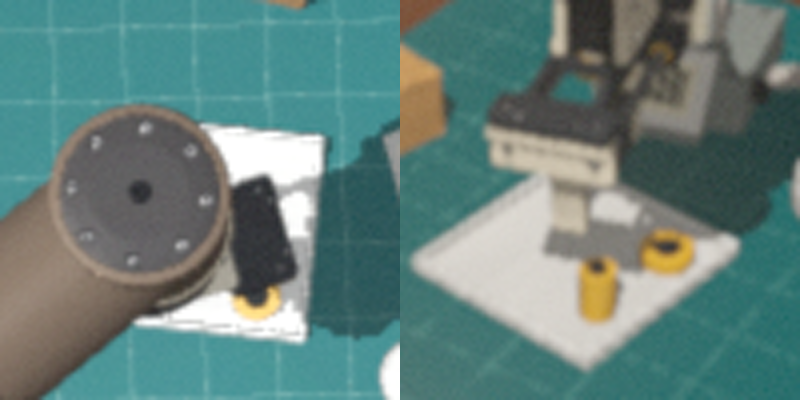

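```bash
python3 -m handwheel '[[0,0,-3,0],[0,0,-3,0],[0,0,-2,0],[0,0,-1.4,0],[0,0,0,0],[0,0,0,0]]' && python3 -m handwheel '[[0,0,0,0],[0,0,0,0],[0,0,0,0],[0,0,0,0],[0,0,0,0],[0,0,0,0],[0,0,0,0],[0,0,0,0]]' 1 25
```

```text
t: 9.7
eef_pos: [0.4736, 0.1253, 0.202]
ee_rot: [3.141, 0.002, -2.898]
force: [0.8, 0.3, 0.3]
width: 0.0874
t: 10.5
eef_pos: [0.4729, 0.125, 0.2006]
ee_rot: [-3.142, -0.0, -2.898]
force: [0.9, 0.4, 0.8]
width: 0.0288
```

```bash
python3 -m handwheel '[[0,0,1,0],[0,0,3,0],[0,0,4,0],[0,0,4,0],[0,0,4,0],[0.5,-2,2,0],[1,-3,0,0],[1,-3,0,0],[1.3,-4,0,0],[1.3,-4,0,0],[1.3,-4,0,0],[1,-3,0,0],[1,-3,0,0],[1,-2,0,0],[0.5,-1,0,0],[0.5,-1,0,0],[0,0,0,0],[0,0,0,0]]'
python3 - <<'E'
from h import *
g=snap('side','s6')
b=g['image'][70:190,240:360,::-1]
cv2.imwrite('pics/s6z.png',cv2.resize(b,None,fx=5,fy=5,interpolation=2))
print(arm.get_state()['eef_pos'],arm.get_state()['width'])
E
```

```text
t: 12.3
eef_pos: [0.5767, -0.1746, 0.3807]
ee_rot: [3.141, -0.0, -2.898]
force: [0.4, 0.4, -1.3]
width: 0.0272
[ 0.57669567 -0.17441574  0.380774  ] 0.027192978426913712
```

View pics/s6z.png

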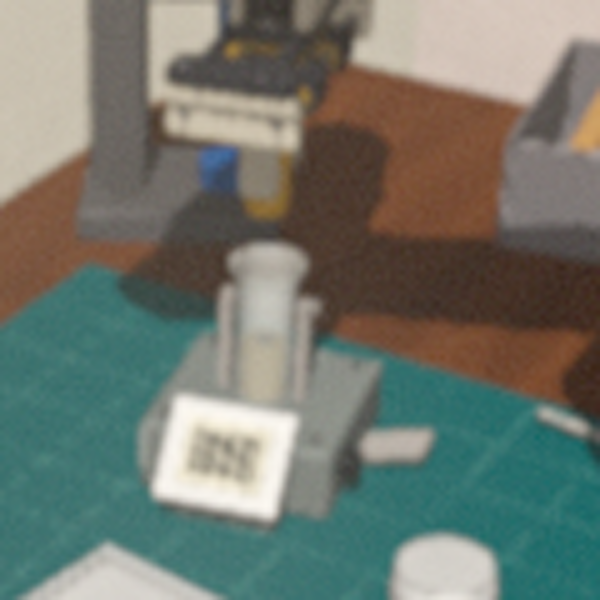

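Same as before; insert and release.

```bash
python3 -m handwheel '[[0,0,-1.5,0],[0,0,-1.5,0],[0,0,-1,0],[0,0,-0.8,0],[0,0,-0.5,0],[0,0,-0.3,0],[0,0,0,0],[0,0,0,0]]' && python3 -m handwheel '[[0,0,0,0],[0,0,0,0],[0,0,0,0],[0,0,0,0]]' 0 &&
python3 -m handwheel '[[0,0,1,0],[0,0,3,0],[0,0,3,0],[0,0,0,0]]'
python3 - <<'E'
from h import *
g=snap('side','s7')
b=g['image'][70:190,240:360,::-1]
cv2.imwrite('pics/s7z.png',cv2.resize(b,None,fx=5,fy=5,interpolation=2))
s=arm.get_state();print(s['eef_pos'],s['width'],s['force'])
E
```

```text
t: 13.15
eef_pos: [0.5771, -0.1751, 0.3251]
ee_rot: [-3.141, 0.0, -2.898]
force: [-1.1, 0.0, -1.1]
width: 0.0275
t: 13.55
eef_pos: [0.577, -0.1751, 0.3249]
ee_rot: [-3.141, 0.0, -2.898]
force: [0.4, -0.4, -0.2]
width: 0.0538
t: 13.95
eef_pos: [0.578, -0.1754, 0.4003]
ee_rot: [-3.138, 0.007, -2.897]
force: [0.4, 0.7, 0.3]
width: 0.0846
[ 0.57741458 -0.1751492   0.39791942] 0.08607711419375773 [-0.73182952  0.33330341 -0.47290339]
```

View pics/s7z.png

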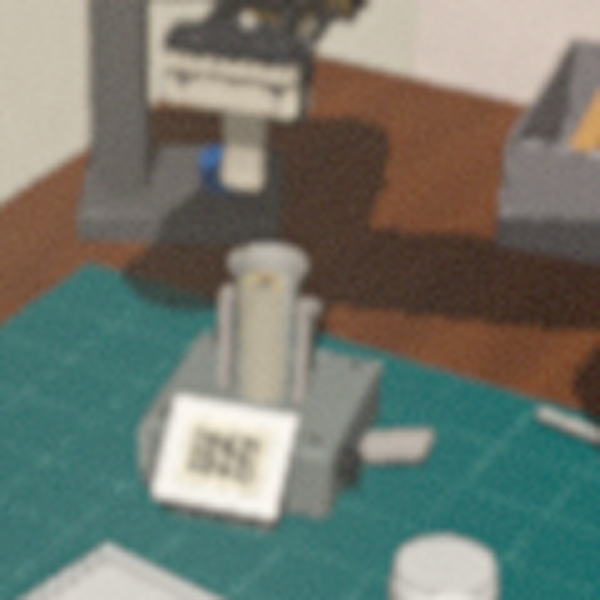

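```bash
python3 -m handwheel '[[0,1,0,0.1],[0,2,0,0.14],[0,3,0,0.14],[0,3.5,0,0.14],[0,3.5,0,0.14],[0,3.5,0,0.14],[0,3.5,0,0.14],[0,3.5,0,0.14],[0,3.5,0,0.14],[0,3.5,0,0.14],[0,3.5,0,0.14],[0,3.5,0,0.14],[0,3.5,0,0.14],[-0.3,3.5,0,0.14],[-0.3,3,0,0.14],[-0.3,3,0,0.14],[-0.4,2.5,0,0.12],[0,1,0,0.035],[0,0.2,0,0],[0,0,0,0]]'
python3 - <<'E'
from h import *
f=snap('top','t8');s=arm.get_state();print(s['eef_pos'],s['ee_rot'],s['q'])
cv2.imwrite('pics/t8z.png',cv2.resize(f['image'][120:260,110:280,::-1],None,fx=4,fy=4,interpolation=2))
E
```

```text
t: 16.0
eef_pos: [0.5639, 0.3666, 0.3943]
ee_rot: [3.141, 0.0, -0.545]
force: [-0.5, 0.2, -0.1]
width: 0.0875
[0.56403752 0.36616479 0.39454892] [ 3.14106386e+00  8.47696788e-05 -5.45183657e-01] [ 8.65035779e-01  3.60577911e-01 -8.44667670e-03  9.31442217e-07
 -1.20230729e+00  1.60576577e-01]
```

View pics/t8z.png

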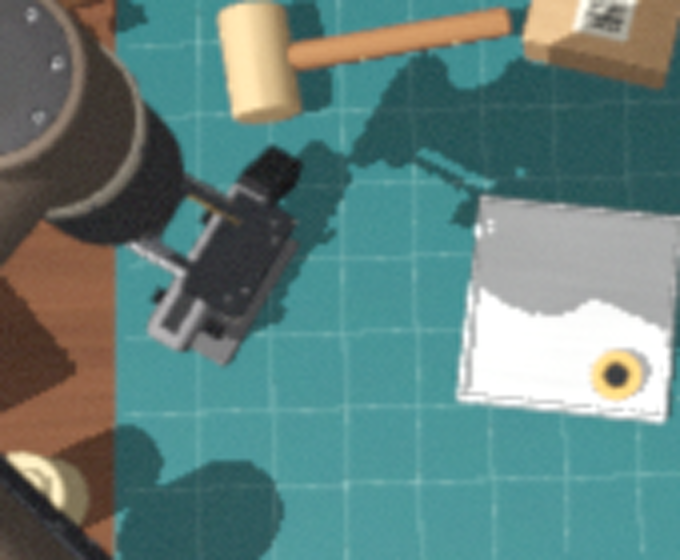

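```bash
python3 -m handwheel '[[0,-0.4,-2,0],[0,0,-4,0],[0,0,-4,0],[0,0,-3,0],[0,0,-2,0],[0,0,-1.7,0],[0,0,0,0],[0,0,0,0]]'
python3 - <<'E'
from h import *
f=snap('top','t9');g=snap('side','s9');s=arm.get_state();print(s['eef_pos'],s['ee_rot'],s['force'])
cv2.imwrite('pics/t9z.png',np.hstack([cv2.resize(f['image'][130:230,120:220,::-1],None,fx=4,fy=4,interpolation=2),cv2.resize(g['image'][160:260,130:230,::-1],None,fx=4,fy=4,interpolation=2)]))
E
```

```text
t: 16.85
eef_pos: [0.5644, 0.3623, 0.2282]
ee_rot: [3.141, -0.0, -0.544]
force: [-0.1, 0.6, 0.9]
width: 0.0871
[0.5644832  0.36286342 0.22918766] [-3.13958567e+00 -6.26967330e-04 -5.43574893e-01] [-0.47398408 -0.02880814  0.61777037]
```

View pics/t9z.png

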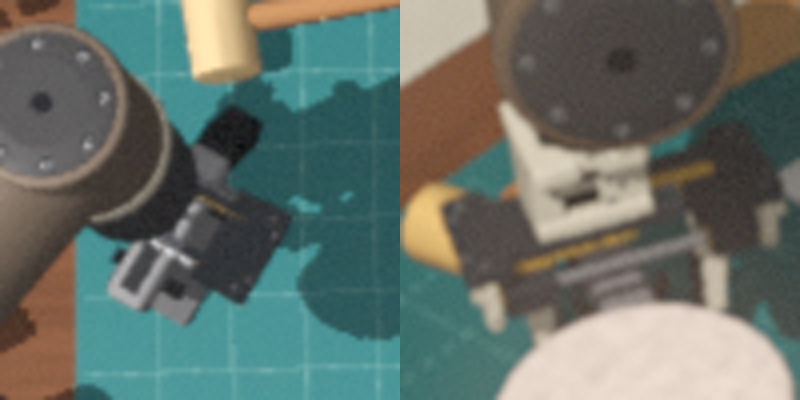

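```bash
python3 -m handwheel '[[0,0,0,0],[0,0,0,0],[0,0,0,0],[0,0,0,0],[0,0,0,0],[0,0,0,0],[0,0,0,0],[0,0,0,0],[0,0,0,0],[0,0,0,0]]' 1 40; python3 -m handwheel '[[0,0,0.5,0],[0,0,1.5,0],[0,0,2,0],[0,0,3,0],[0,0,0,0],[0,0,0,0]]'
python3 - <<'E'
from h import *
f=snap('top','t10');g=snap('side','s10');s=arm.get_state();print(s['eef_pos'],s['ee_rot'],s['force'],s['moment'])
cv2.imwrite('pics/t10z.png',np.hstack([cv2.resize(f['image'][130:230,120:220,::-1],None,fx=4,fy=4,interpolation=2),cv2.resize(g['image'][160:260,130:230,::-1],None,fx=4,fy=4,interpolation=2)]))
E
```

```text
t: 17.95
eef_pos: [0.5639, 0.363, 0.2276]
ee_rot: [-3.142, 0.0, -0.543]
force: [-0.6, 0.4, -0.3]
width: 0.0336
t: 18.55
eef_pos: [0.564, 0.3631, 0.2997]
ee_rot: [-3.139, -0.0, -0.543]
force: [0.2, -0.3, -2.0]
width: 0.0338
[0.56361357 0.36269833 0.29758037] [ 3.14110019e+00  3.93116490e-04 -5.43043421e-01] [-0.11261884 -1.21704343 -1.57843366] [-0.06720072  0.16983189  0.00858121]
```

View pics/t10z.png

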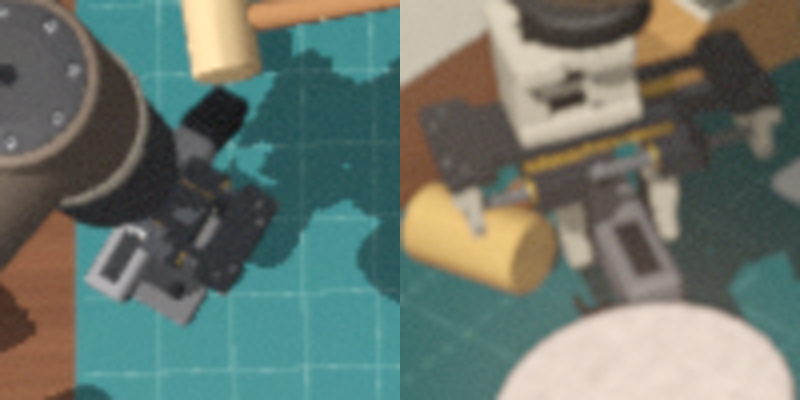

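```bash
python3 -m handwheel '[[0,-1,0,-0.03],[-0.3,-2,0,-0.06],[-0.3,-2.5,0,-0.06],[-0.3,-2.5,0,-0.06],[-0.3,-2.5,0,-0.06],[-0.3,-2.5,0,-0.06],[-0.3,-2.5,0,-0.06],[-0.3,-2.5,0,-0.06],[-0.3,-2.5,0,-0.06],[-0.3,-2.5,0,-0.06],[-0.3,-2.5,0,-0.06],[-0.3,-2,0,-0.06],[-0.3,-2,0,-0.06],[-0.3,-1,0,-0.03],[-0.3,-0.7,0,0],[-0.3,-0.3,0,0],[0,0,0,0],[0,0,0,0],[0,0,0,0]]'
python3 - <<'E'
from h import *
f=snap('top','t11');g=snap('side','s11');s=arm.get_state();print(s['eef_pos'],s['ee_rot'],s['force'],s['moment'])
cv2.imwrite('pics/t11z.png',np.hstack([cv2.resize(f['image'][130:230,220:370,::-1],None,fx=4,fy=4,interpolation=2)]))
cv2.imwrite('pics/s11z.png',cv2.resize(g['image'][90:210,220:340,::-1],None,fx=5,fy=5,interpolation=2))
E
```

```text
t: 20.55
eef_pos: [0.5191, 0.0485, 0.2977]
ee_rot: [-3.141, 0.0, -1.322]
force: [-0.5, 0.7, -1.1]
width: 0.0338
[0.51907149 0.0484227  0.29761394] [-3.14155451e+00 -1.59610061e-05 -1.32204427e+00] [-0.03784889 -0.11176684 -1.72263444] [ 0.06167791  0.08927434 -0.05678509]
```

View pics/t11z.png

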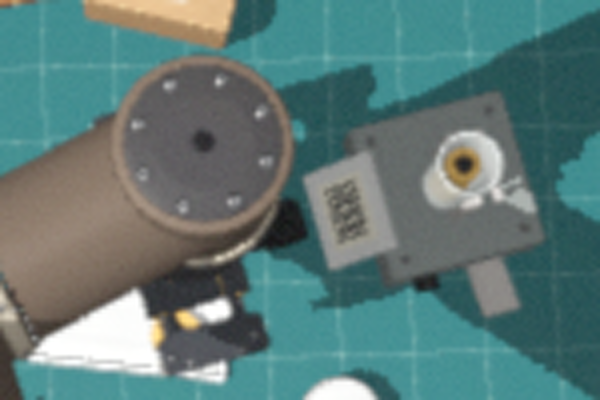

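View pics/s11z.png

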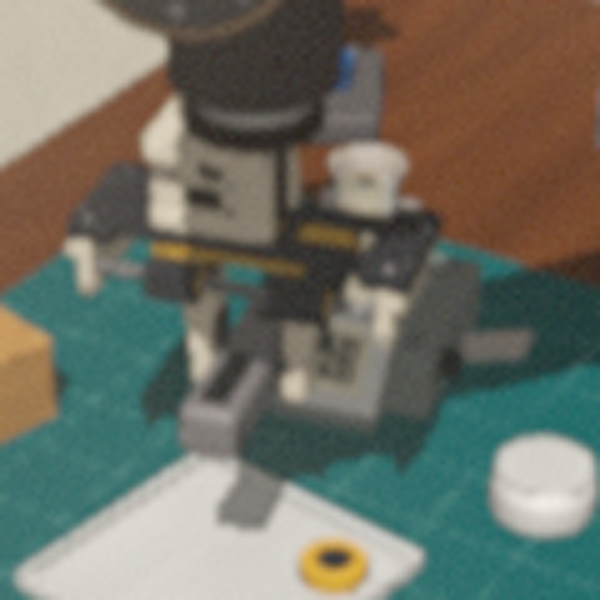

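```bash
python3 - <<'E'
from h import *
f=load('t11');g=load('s11')
h=-1.322; u=np.array([np.cos(h),np.sin(h)]);l=np.array([-u[1],u[0]])
o=np.r_[.5191,.0484,.297-.1776]
P=lambda x,y,z: np.r_[o[:2]+x*u+y*l, o[2]+z]
c=lambda p:tuple(np.round(((p[0]-220+.5)*4,(p[1]-130+.5)*4),0))
d=lambda p:tuple(np.round(((p[0]-220+.5)*5,(p[1]-90+.5)*5),0))
for n,x,y,z in[('win',.095,0,-.019),('winL',.095,.017,-.019),('winR',.095,-.017,-.019),('rearTopL',-.08,.017,.032),('rearTopR',-.08,-.017,.032),('rearBotR',-.08,-.017,0),('beam',.1445,0,-.0685)]:
    p=P(x,y,z); print(n,p.round(4),'top',c(proj(f,p)),'side',d(proj(g,p)))
E
```

```text
win [ 0.5425 -0.0437  0.1004] top (np.float64(293.0), np.float64(223.0)) side (np.float64(303.0), np.float64(328.0))
winL [ 0.559  -0.0395  0.1004] top (np.float64(287.0), np.float64(202.0)) side (np.float64(276.0), np.float64(324.0))
winR [ 0.526  -0.0479  0.1004] top (np.float64(299.0), np.float64(244.0)) side (np.float64(330.0), np.float64(333.0))
rearTopL [0.5159 0.1301 0.1514] top (np.float64(69.0), np.float64(255.0)) side (np.float64(175.0), np.float64(407.0))
rearTopR [0.4829 0.1218 0.1514] top (np.float64(82.0), np.float64(298.0)) side (np.float64(235.0), np.float64(418.0))
rearBotR [0.4829 0.1218 0.1194] top (np.float64(82.0), np.float64(303.0)) side (np.float64(236.0), np.float64(467.0))
beam [ 0.5547 -0.0917  0.0509] top (np.float64(346.0), np.float64(215.0)) side (np.float64(325.0), np.float64(355.0))
```

```bash
python3 -m handwheel '[[0.1,-0.1,0,0],[0.1,0,0,0],[0,0,0,0],[0,0,0,0],[0,0,0,0],[0,0,0,0],[0,0,0,0],[0,0,0,0],[0,0,0,0],[0,0,0,0],[0,0,0,0],[0,0,0,0],[0,0,0,0],[0,0,0,0],[0,0,0,0],[0,0,0,0],[0,0,0,0],[0,0,0,0],[0,0,0,0],[0,0,0,0]]'; python3 -m handwheel '[[0,0,0,0],[0,0,0,0],[0,0,0,0],[0,0,0,0],[0,0,0,0],[0,0,0,0],[0,0,0,0],[0,0,0,0],[0,0,0,0],[0,0,0,0]]'
```

```text
t: 22.65
eef_pos: [0.5209, 0.047, 0.2977]
ee_rot: [3.142, -0.0, -1.323]
force: [-0.2, -0.7, -1.7]
width: 0.0338
t: 23.65
eef_pos: [0.5209, 0.047, 0.2977]
ee_rot: [3.142, -0.0, -1.323]
force: [0.3, 0.2, -2.3]
width: 0.0338
```

```bash
python3 -m handwheel '[[0,1,0,0.03],[0.3,2,0,0.06],[0.3,2.5,0,0.06],[0.3,2.5,0,0.06],[0.3,2.5,0,0.06],[0.3,2.5,0,0.06],[0.3,2.5,0,0.06],[0.3,2.5,0,0.06],[0.3,2.5,0,0.06],[0.3,2.5,0,0.06],[0.3,2.5,0,0.06],[0.3,2,0,0.06],[0.3,2,0,0.06],[0.3,1,0,0.03],[0.2,0.7,0,0],[0.2,0.4,0,0],[0,0,0,0],[0,0,0,0],[0,0,0,0]]'
python3 - <<'E'
from h import *
f=snap('top','t12');s=arm.get_state();print(s['eef_pos'],s['ee_rot'],s['force'],s['moment'])
E
```

```text
t: 25.55
eef_pos: [0.5639, 0.3623, 0.2978]
ee_rot: [3.142, 0.0, -0.544]
force: [-0.5, -0.1, -2.0]
width: 0.0339
[0.56390022 0.36237878 0.29783543] [-3.14156750e+00  5.42970956e-05 -5.43581584e-01] [-0.2707018   0.32152754 -1.72449587] [-0.06628277  0.185132    0.02266333]
```

```bash
python3 -m handwheel '[[0,0.05,-2,0],[0,0,-2,0],[0,0,-1.2,0],[0,0,-0.8,0],[0,0,-0.5,0],[0,0,-0.3,0],[0,0,-0.1,0],[0,0,0,0],[0,0,0,0]]'
python3 - <<'E'
from h import *
f=snap('top','t13');g=snap('side','s13');s=arm.get_state();print(s['eef_pos'],s['ee_rot'],s['force'],s['moment'])
cv2.imwrite('pics/t13z.png',np.hstack([cv2.resize(f['image'][130:230,120:220,::-1],None,fx=4,fy=4,interpolation=2),cv2.resize(g['image'][160:260,130:230,::-1],None,fx=4,fy=4,interpolation=2)]))
E
```

```text
t: 26.5
eef_pos: [0.564, 0.3636, 0.2292]
ee_rot: [-3.141, -0.0, -0.543]
force: [-0.4, -0.1, -1.3]
width: 0.0339
[0.56399322 0.36356139 0.22911127] [-3.14093539e+00 -1.74168824e-04 -5.42772363e-01] [-0.46985514  0.10650163 -1.50930023] [-0.05195812  0.16115856 -0.00812447]
```

View pics/t13z.png

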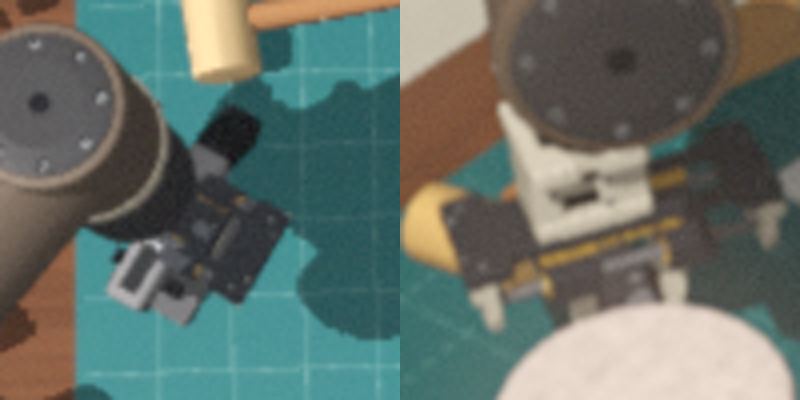

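```bash
python3 -m handwheel '[[0,-0.05,-0.1,0],[0,0,-0.05,0],[0,0,0,0],[0,0,0,0]]';python3 -m handwheel '[[0,0,0,0],[0,0,0,0],[0,0,0,0],[0,0,0,0],[0,0,0,0],[0,0,0,0],[0,0,0,0]]' 0 ; python3 -m handwheel '[[0,0,1,0],[0,0,3,0],[0,0,4,0],[0,0,4,0],[0,0,4,0],[0,0,4,0],[0,-2,0,0],[0,-4,0,0],[0,-4,0,0],[-1,-4,0,0],[-1,-4,0,0],[-1,-3,0,0],[0,0,0,0],[0,0,0,0]]'
python3 - <<'E'
from h import *
f=snap('top','t14');g=snap('side','s14');s=arm.get_state();print(s['eef_pos'],s['force'],s['width'])
o=load('top0')
cv2.imwrite('pics/t14z.png',np.hstack([cv2.resize(x['image'][130:230,120:220,::-1],None,fx=4,fy=4,interpolation=2) for x in(o,f)]))
E
```

```text
t: 27.0
eef_pos: [0.5639, 0.363, 0.2276]
ee_rot: [-3.141, -0.0, -0.543]
force: [-1.8, -0.5, 4.4]
width: 0.0338
t: 27.7
eef_pos: [0.5639, 0.363, 0.2271]
ee_rot: [3.142, -0.0, -0.543]
force: [0.2, -0.4, -0.1]
width: 0.0841
t: 29.1
eef_pos: [0.5337, 0.1521, 0.4282]
ee_rot: [-3.14, -0.001, -0.544]
force: [-0.4, 1.1, 0.8]
width: 0.0876
[0.53407607 0.15332304 0.42757387] [ 0.23862237  0.09985421 -0.29929481] 0.08779026059354506
```

View pics/t14z.png

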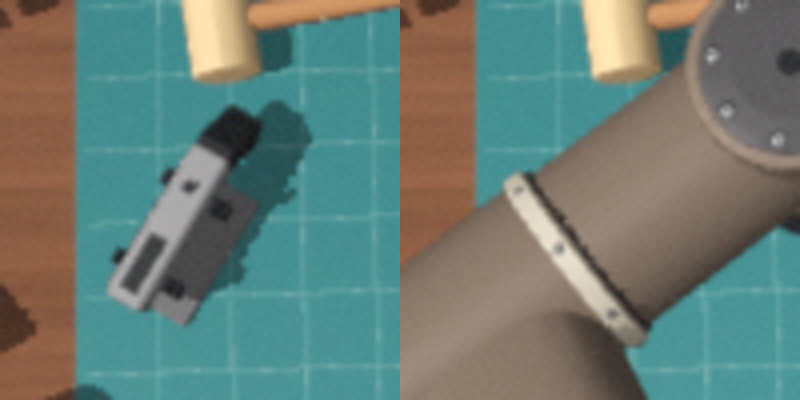

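View pics/s14.png

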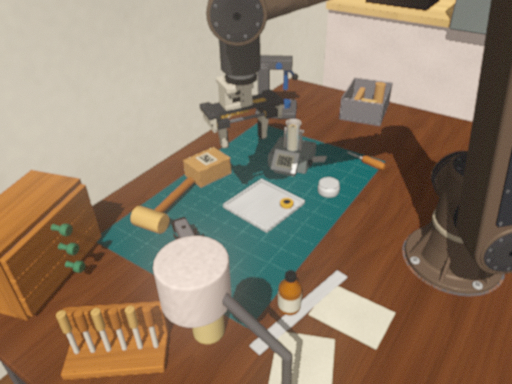

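The arm blocks the top view, so I'll move further away and look again.

```bash
python3 -m handwheel '[[0,-2,0,0],[0,-4,0,0],[0,-4,0,0],[0,-4,0,0],[0,-4,0,0],[0,-4,0,0],[0,-4,0,0],[0,-4,0,0],[0,-4,0,0],[-1,-4,0,0],[-1,-4,0,0],[-1,-3,0,0],[0,0,0,0],[0,0,0,0]]'
python3 - <<'E'
from h import *
f=snap('top','t15');s=arm.get_state();print(s['eef_pos'],s['force'],s['width'])
o=load('top0')
cv2.imwrite('pics/t15z.png',np.hstack([cv2.resize(x['image'][130:230,120:220,::-1],None,fx=4,fy=4,interpolation=2) for x in(o,f)]))
d=cv2.absdiff(o['image'][140:225,130:200],f['image'][140:225,130:200]).max(2); print('scanner diff',(d>60).sum())
E
```

```text
t: 30.6
eef_pos: [0.5044, -0.2973, 0.4266]
ee_rot: [3.141, 0.001, -0.544]
force: [0.4, 0.3, -0.5]
width: 0.0879
[ 0.50455677 -0.29668706  0.42675625] [ 0.17752611 -0.14272912 -0.08411317] 0.08782047185650839
scanner diff 0
```

View pics/t15z.png

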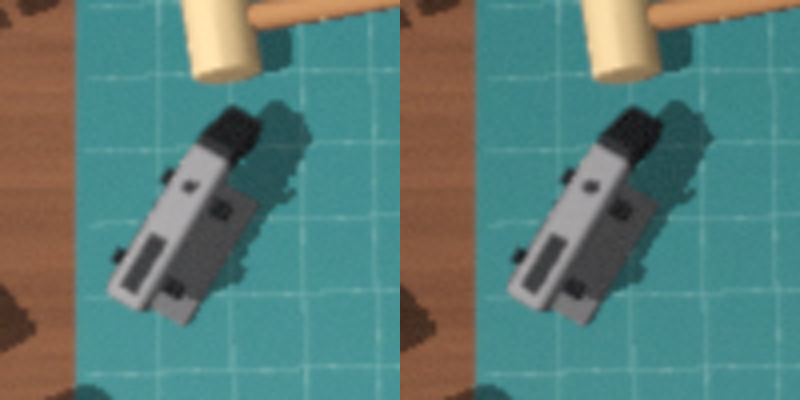

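View pics/t15.png

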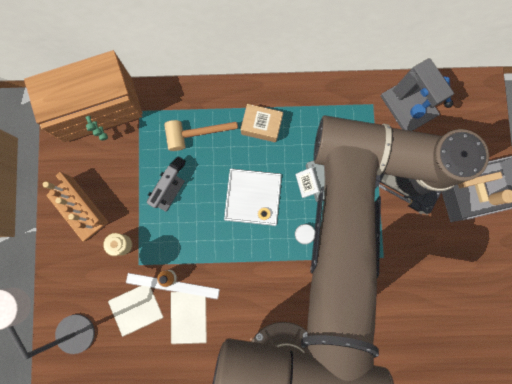

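```bash
python3 -c "
from station import arm
arm.job_done()"
```

```text
the job is handed in; nothing more can be done
```

I carried out the whole task and handed it in at about 31 s of the 72 s; no verdict came back.

- **Bushings:** I dropped both into the tube, one after the other. The side view showed them stacked, reaching nearly to the flare. From above, the second one's brass rim sat in the tube mouth. At the last look the arm hid the tube from above.
- **Scan:** I held the scanner still for about 3 s. My calculation put the beam within about 5 mm of the label's middle, with the window about 7 cm off and the beam square to within a few degrees. The top view agreed after a 2 mm nudge. In the side view the aim read about 5 mm to one side, but the gripper partly hid the label there. Both are inside the 18 mm limit. The force readings showed only the scanner's weight, so no sign of a bump on the feeder.
- **Scanner back in its cradle:** A before-and-after comparison of the top view found no pixels clearly changed around the cradle.
- **Bystanders:** Everything in view looked unmoved: collar, tin, mallet, carton, thread and dye. The arm hid the awl in the last top picture, but an earlier side view showed it in place.
- **Arm:** It ended clear of everything, gripper open, with force readings near zero.

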